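# Unclip a dimmer module from its rail and set it on the sloped rest

## Robot

A 7-joint arm with a two-finger parallel gripper is mounted at the origin on a cart in front of the work surface, level with it; the furniture and walls round the work are solid. World frame = base frame: x ahead of the robot, y to its left, z up, the work surface at z = 0. Lengths are in mm, angles in rad, forces in N, time in s.
With the tool pointing down it reaches from about 400 to 900 mm from the base axis. Payload 5.6 kg.
Tool frame: the origin (TCP) lies between the finger pads; the fingertips stand 17 mm ahead of it and the grasp point (between the pads) lies 2 mm behind it; x points along the fingers, z is the direction in which the jaws open and shut, and the axes are right-handed (so a half turn about x gives the same grasp; the last joint's range is limited). The gripper opens to 92 mm and grips with 3 to 60 N. Pads are 20 mm wide; open, the fingers measure 128 mm over their backs; the gripper's body (75 mm by 189 mm) begins 69 mm behind the grasp point.
Start: joints at [-1.243, 0.468, -0.012, 1.603, 0.006, 1.071, -0.056], TCP at [235.575, 605.816, 231.592] pointing down, gripper open.
Joint ranges: [-2.53, 2.53], [-0.31, 2.02], [-1.57, 1.55], [0.28, 2.44], [-1.29, 4.43], [0.15, 1.84], [-2.92, 2.92]. Speed limits (rad/s): [2.57, 2.57, 3.14, 3.14, 3.14, 3.14, 3.14].

## Interface

Orientations are given as a unit quaternion [w, x, y, z].
In Python, from cell import get_state, viewer, job, spotter gives the robot as it stands.
- The arm moves only by the tool step_arm, never from a script. Its argument "moves" is a list of rows, each a list of 3 entries, a list of its own where there are three numbers: the shift along the tool's x, y, z normalised to -1 to 1, where 1 is 15 cm, then the turn, a rotation vector about the tool's x, y, z normalised to -1 to 1, where 1 is 0.5 rad, then the opening, from 0 (shut) to 1 (fully open). In form: [[[dx, dy, dz], [ax, ay, az], gripper], ...]. A call has exactly 5 rows; each row is the pose to reach, as a shift and turn from the pose commanded when the call began, along the tool's axes at that moment; what a row does not reach only later rows make up. A row lasts 1/12 s, in which the tool goes at most 41.7 mm and 7.16 degrees, less where a joint would pass 70% of its speed; a pose out of reach is approached as far as the arm can. A call with a number of a shift or a turn outside -1 to 1 is refused whole. A call with a gripper value outside its range is refused whole. The fingers move at their own pace and stop on an object; the grip force is fixed at half the most. Time passes only in rows, so rows that repeat a pose let the fingers close, or fill a call up. It gives the time, the measured TCP pose, the force and the opening at its end, in the units of the state.
- get_state(): the state, without advancing time (a new reading comes with each control period).
- viewer.capture(name): name is "scene" or "top" or "wrist"; returns a dict with "img" (420x560x3 uint8, blue, green, red), "z_map" (420x560 float32, mm along the optical axis (not along the pixel's ray), 0 where there is no reading), "fx", "fy", "cx", "cy" (pixels), "position" and "orientation" of the camera in the world. Camera axes: x right, y down, z forward; pixel columns grow to the right and rows downward; lengths in mm; the calibration is good to about 2 mm. A picture is of the moment at which its call begins.
- job.finish_job(): hands the job in, once; it reports no verdict.
Trained networks look in the newest picture that a camera, given by its name, has taken for a name from the list of things; names that differ only in an ending like _2 or _b are one class to them, and where a whole thing is asked for, a point or a joint stands for the part that bears it (a point fixed in the world has none). Each returns a list of dicts, best first, with "conf" (0 to 1); they miss things now and then, are a little off and sometimes report something else, mostly with a low value. They report only what shows in the picture. A call takes as long as a camera call.
- spotter.regions_of(thing, camera): "pixels" (420x560 bool, what is visible of it) and "box" ([centre column, centre row, width, height] in pixels, round what is visible of it).
The state is a dict: "time": time; "joints": joint angles; "qvel": joint speeds; "joint_efforts": joint torques, N m; "position": TCP position; "tool_rot": TCP orientation; "contact_force": force on the tool from outside, world axes, zero at the start; "moment": the same for the moment, N m; "width": finger opening in mm.
Only numpy, scipy, OpenCV 4.12 (cv2) and the standard library are available. Lean on these libraries where they do the work, as an engineer would, in place of code of your own. Each camera call takes 0.05 s, during which the arm holds its last target. There are 200 camera calls.

## Task

Take the narrower of the two lamp dimmer modules off the mounting rail: push its top away from the catch side so that it rocks back and its sprung catch snaps off the rail, then lift it clear and stand it on its feet in the middle of the sloped rest's deck. Leave the wider module clipped on the rail and do not disturb the other things on the bench.

Things in the scene. Friction and masses are not known exactly. Their poses are not given: they have to be found in the camera images.
- narrow_module: Narrower grey dimmer module, to be moved; 60 (x) x 36 (y) x 80 mm, 0.1-0.2 kg. Origin: centre of footprint, underside of the feet; z up, y along the rail, -x the side with the black sprung catch. Lower block x -30..30, z 11..41; upper block x -18..18, z 41..80 (grip across y, or push its -x face). Underside z = 11 sits on the flange. To unclip, rock its top towards own +x.
- narrow_module_foot (a point): Narrower module, own (-25, 0, 0) mm: underside of the feet on the catch side, 11 mm above the rail's origin when clipped. The spring catch here hooks 2.5 mm under the flange; once this point has risen about 9 mm the catch has snapped out and the module stays leaning back about 0.25 rad, the catch resting on the flange's edge.
- narrow_module_hook (a point): Narrower module, own (21, 0, 4.5) mm: the rigid tongue on the +x side, reaching 3 mm under the flange (x 19.5..24.5, z 2.5..6.5), on a leg x 24.5..28, z 0..11. It is the pivot side. When the catch is out, some 8 mm of movement towards own +x frees the tongue, and the module lifts off. Off the rail the module stands on its feet.
- wide_module: The wider grey dimmer module, same shape and axes but 54 mm wide (y); stays clipped on the rail.
- rail: Fixed mounting rail. Origin: centre of the underside of its 105 (x) x 235 (y) x 8 mm base plate, on the bench; the aluminium rail runs along own y, 225 mm long; flange 45 mm wide (x -22.5..22.5), 3 mm thick, top at z = 22 mm. Modules sit on it 100 mm apart, at y about +50 and -50 mm, either order, their catch sides to own -x (roughly towards the robot).
- rest_deck: Deck of the fixed sloped rest, an aluminium plate 92 (x) x 74 (y) mm on short legs. Origin: centre of the deck's upper face, 46 mm above the bench; axes: z square to the sloped face, x up the slope (12 degrees, low edge roughly towards the robot), y across. A lip at the low edge (inner face at x = -44 mm) rises 6.5 mm above the face.
- timer: Bystander: white laboratory timer lying flat, 62 x 68 x 19 mm, origin underside centre.
- beaker: Bystander: glass beaker, 56 mm wide, 71 mm high, origin underside centre.
- dropper: Bystander: small reagent bottle, 29 mm wide, 63 mm high, origin underside centre.

How it is judged (in metres and radians):
On the way, in this order (a step that is already met when the one before it is completed fails the run):
1. the catch side of the narrower module is over 6 mm up from where it sits when clipped (z of narrow_module_foot in the frame of rail above 0.017 m), for 0.1 s.
2. the narrower module is clear of the rail, its origin over 40 mm above the rail origin (z of narrow_module in the frame of rail above 0.04 m), for 0.1 s.
At the end, for the whole second after the job is handed in: The narrower module stands at rest on its feet on the sloped deck, origin within 18 mm along and 17 mm across of the deck's centre and 4 mm of its face, z axis within 0.1 rad of the deck's, any yaw. The wider module is still clipped on the rail (moved under 6 mm, tilted under 0.06 rad) (x of narrow_module in the frame of rest_deck between -0.018 and 0.018 m and y of narrow_module in the frame of rest_deck between -0.017 and 0.017 m and z of narrow_module in the frame of rest_deck between -0.004 and 0.004 m and angle between the z axis of narrow_module and the z axis of rest_deck, either way round below 0.1 rad and angle between narrow_module's own z axis and vertical below 0.8 rad and linear speed of narrow_module below 0.02 m/s and distance of wide_module from where it was at the start of the episode below 0.006 m and angle between wide_module's own z axis and vertical below 0.06 rad); the robot touches nothing.
It fails at once if the wider module is rocked off its catch (tilted over 0.12 rad) (angle between wide_module's own z axis and vertical above 0.12 rad).
It fails at once if the timer, beaker or small bottle is pushed more than 20 mm (distance of any of timer, beaker, dropper from where it was at the start of the episode above 0.02 m).
It also fails if it takes over 64 s, if anything falls off the work surface, if the arm or the gripper's body presses on something with over 40 N, if the wrist force passes 120 N, or if a joint passes its speed limit or range.

## Working session

There is one attempt and no reset: what is moved stays moved. The work goes in short steps, Python scripts to look and compute and a tool call to move; the robot and the scene stay as the last step left them, time stands still between calls to the robot, and variables do not carry over. Pictures are saved under pics/ and viewed, about 8 in all and at most 12, crops included, and the job is handed in when it is done.

Besides the shell and the picture viewer there is one more tool, called after ">>>" by a JSON object that holds its "name" and its "arguments". step_arm: Moves the arm, as the interface text tells. Its arguments: {"type":"object","properties":{"moves":{"type":"array","items":{"type":"array"}}},"required":["moves"]}

```bash
ls; mkdir -p pics
python3 - <<'E'
from cell import get_state, viewer, spotter
import cv2,numpy as np
s=get_state(); print(s)
ims=[]
for c in("scene","top"):
    d=viewer.capture(c); ims.append(d); cv2.imwrite(f"pics/{c}0.png",d["img"])
    print(c,d["fx"],d["cx"],d["cy"],d["position"],d["orientation"])
    np.savez(f"{c}0.npz",**d)
    for t in("narrow_module","wide_module","rail","rest_deck","timer","beaker","dropper"):
        for r in spotter.regions_of(t,c)[:2]: print(c,t,round(r["conf"],2),np.round(r["box"]))
E
```

```text
pics
{'time': 0.0, 'joints': array([-1.24304669,  0.46837833, -0.01158229,  1.60363149,  0.00599702,
        1.07136644, -0.05631043]), 'qvel': array([ 0.00070807, -0.00118188,  0.00166165,  0.00059653, -0.00170617,
       -0.00095844,  0.00039291]), 'joint_efforts': array([ 2.90552016e-04, -5.20567846e+01, -1.19578771e-02, -2.43758547e+01,
       -5.65654936e-02,  1.69675879e-02,  1.50932524e-04]), 'position': array([235.37936266, 605.29452082, 230.63629534]), 'tool_rot': array([ 0.58312638, -0.39963451,  0.58409293,  0.39886255]), 'contact_force': array([0.72332576, 0.45349545, 0.79714658]), 'moment': array([ 0.01534428, -0.03753954,  0.05534549]), 'width': 91.91544584058686}
scene 388.08676995860776 272.1633870811027 209.6908463561068 [ -13.05390231 -516.85186869  546.65507063] [-0.41320032  0.79658163 -0.3931521   0.20038618]
scene narrow_module 0.59 [146. 185.  26.  34.]
scene wide_module 0.74 [173. 197.  29.  45.]
scene rail 0.63 [163. 210.  91.  47.]
scene rest_deck 0.67 [317. 269.  60.  50.]
scene timer 0.59 [232. 249.  30.  25.]
scene beaker 0.66 [389. 234.  32.  43.]
scene dropper 0.56 [144. 184.  25.  42.]
scene dropper 0.48 [230. 166.  10.  22.]
top 453.4228643465972 284.8632097292208 207.22202970154797 [ 437.1296361   -73.87409939 1077.55882972] [ 0.02528152 -0.70024013  0.71289299 -0.02842863]
top narrow_module 0.96 [146. 242.  29.  32.]
top wide_module 0.8 [192. 241.  28.  31.]
top rail 0.93 [176. 239. 102.  46.]
top rest_deck 0.82 [364. 235.  42.  45.]
top rest_deck 0.73 [187. 152.  18.  13.]
top timer 0.55 [281. 248.  36.  36.]
top beaker 0.65 [389. 157.  31.  30.]
top dropper 0.55 [190. 152.  14.  13.]
```

View both.

Run:
```python
import cv2,numpy as np
a=cv2.imread("pics/top0.png")[120:300,90:450]; b=cv2.imread("pics/scene0.png")[130:310,90:450]
cv2.imwrite("pics/both0.png",np.vstack([cv2.resize(x,(600,300),interpolation=cv2.INTER_CUBIC) for x in(a,b)]))
```

```text
(no output)
```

View pics/both0.png

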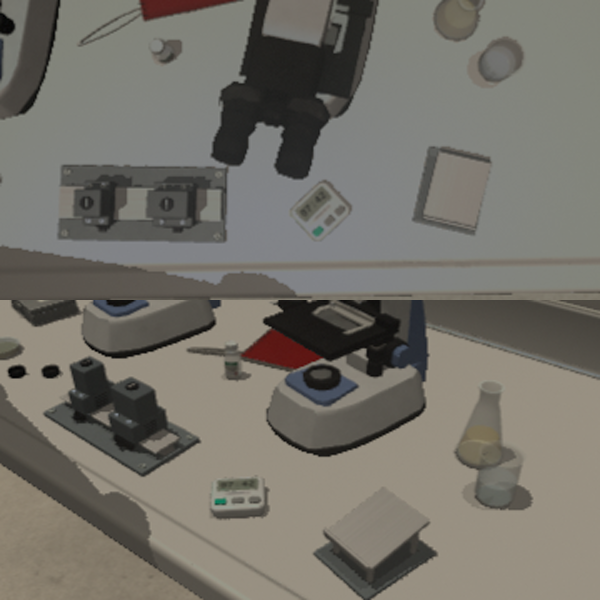

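```bash
cat > h.py <<'E'
import numpy as np,cv2
from scipy.spatial.transform import Rotation as R
def rot(q): return R.from_quat([q[1],q[2],q[3],q[0]])
def cloud(d):
    v,u=np.mgrid[0:420,0:560]; z=d["z_map"]
    p=np.stack([(u-d["cx"])/d["fx"]*z,(v-d["cy"])/d["fy"]*z,z],-1)
    w=rot(d["orientation"]).apply(p.reshape(-1,3)).reshape(420,560,3)+d["position"]
    w[z<=0]=np.nan; return w
def rect(P):
    (c,s,a)=cv2.minAreaRect(P[:,:2].astype(np.float32)); return np.round(c,1),np.round(s,1),round(a,1)
E
python3 - <<'E'
from h import *
d=dict(np.load("top0.npz")); w=cloud(d)
def sub(r0,r1,c0,c1,z0,z1):
    p=w[r0:r1,c0:c1].reshape(-1,3); return p[(p[:,2]>z0)&(p[:,2]<z1)]
b=w[265:272,180:260].reshape(-1,3); print("bench",np.nanmedian(b,0))
P=sub(210,270,120,232,4,120); print("rail base",rect(P))
for n,c0,c1 in(("L",125,168),("R",170,215)):
    for z0,z1 in((82,110),(40,60)):
        q=sub(215,270,c0,c1,z0,z1); print(n,z0,len(q),q.mean(0).round(1),np.median(q[:,2]).round(1),rect(q))
q=sub(205,265,335,390,30,75); print("deck",rect(q),q.mean(0))
A=np.c_[q[:,:2],np.ones(len(q))]
m=np.ones(len(q),bool)
for _ in range(5):
    k=np.linalg.lstsq(A[m],q[m,2],rcond=None)[0]; e=q[:,2]-A@k; m=abs(e)<3
print("plane",k,m.sum(),"slope deg",np.degrees(np.arctan(np.hypot(*k[:2]))),"dir",np.degrees(np.arctan2(k[1],k[0])))
print(rect(q[m]), "e>3 (lip)",q[e>3].mean(0) if (e>3).any() else 0)
q=sub(225,275,255,310,10,40); print("timer",rect(q))
# microscope: heights
for r in range(120,240,20): print(r,[(int(w[r,c,0]),int(w[r,c,1]),int(w[r,c,2])) if w[r,c,0]==w[r,c,0] else 0 for c in range(210,330,20)])
E
```

```text
bench [378.08239031  77.34010096  -0.6093769 ]
rail base (array([451.7, 179.4]), array([138.6, 258.2]), 1.5)
L 82 274 [443.3 231.8  90.4] 90.3 (array([443.3, 232.8]), array([35.6, 32.6]), 89.0)
L 40 214 [443.4 228.6  50.4] 50.9 (array([443.4, 232.6]), array([36.1, 57.2]), 87.7)
R 82 405 [439.4 128.6  90.5] 90.2 (array([440.3, 129.9]), array([55.4, 34.8]), 88.9)
R 40 273 [439.9 126.3  50.9] 51.0 (array([439.9, 129.2]), array([54.2, 59. ]), 87.4)
deck (array([ 451.2, -256.5]), array([74.6, 94. ]), 75.9) [ 451.23499463 -256.22402306   45.69338816]
plane [ 2.05921041e-01 -4.46257811e-02 -5.88988923e+01] 1132 slope deg 11.898244740998685 dir -12.227662171121693
(array([ 450.9, -256.3]), array([74.4, 93.3]), 76.1) e>3 (lip) [ 433.40896424 -255.03012394   46.5189188 ]
timer (array([426. , -69.6]), array([61.6, 67.8]), 41.6)
120 [(731, 96, 6), (731, 48, 6), (686, -10, 165), (639, -55, 335), (653, -89, 281), (682, -132, 174)]
140 [(684, 97, 0), (683, 49, 0), (605, -22, 340), (604, -55, 341), (644, -91, 163), (673, -140, 33)]
160 [(636, 98, -3), (634, 50, 1), (568, -23, 357), (569, -54, 351), (603, -90, 161), (631, -141, 0)]
180 [(587, 98, 1), (535, 8, 368), (537, -22, 352), (534, -54, 371), (575, -91, 63), (582, -140, 4)]
200 [(539, 98, 0), (502, 6, 387), (537, 3, 0), (501, -54, 380), (535, -91, 1), (535, -139, 1)]
220 [(491, 99, -2), (491, 51, -2), (489, 3, 2), (470, -54, 391), (488, -91, 1), (487, -138, -1)]
```

```bash
cat >> h.py <<'E'
def tool(yaw,tilt=0,axis=None):
    """tool-down: jaw z at world angle yaw (about Z from +Y); tilt about the rail/world y axis (top towards +x)"""
    c,s=np.cos(yaw),np.sin(yaw)
    X=np.array([0,0,-1.]);Z=np.array([-s,c,0]);Y=np.cross(Z,X)
    return R.from_rotvec(tilt*Z)*R.from_matrix(np.c_[X,Y,Z])
def plan(pos,Rt,cur=None):
    from cell import get_state
    s=get_state(); r0=rot(s["tool_rot"]); p0=s["position"]
    d=r0.inv().apply(np.array(pos)-p0); v=(r0.inv()*Rt).as_rotvec()
    print("t",round(s["time"],2),"at",p0.round(1),"F",s["contact_force"].round(1),"w",round(s["width"],1))
    print("shift/150",(d/150).round(4),"turn/.5",(v/.5).round(4))
    return r0
E
python3 - <<'E'
from h import *
r=plan([385,233,170],tool(-.03)); print(r.as_matrix().round(3))
plan([385,233,170],tool(-.03+np.pi))
E
```

```text
t 0.8 at [235.6 605.8 231.7] F [-0.3 -0.3 -0.1] w 91.9
shift/150 [ 0.4108 -1.8292 -1.9556] turn/.5 [-6.818e-01  3.000e-04  1.000e-04]
[[ 0.    -0.932  0.362]
 [ 0.     0.362  0.932]
 [-1.    -0.     0.   ]]
t 0.8 at [235.6 605.8 231.7] F [-0.3 -0.3 -0.1] w 91.9
shift/150 [ 0.4108 -1.8292 -1.9556] turn/.5 [ 5.6014e+00  1.0000e-04 -4.0000e-04]
```

>>> {"name": "step_arm", "arguments": {"moves": [[[0.05,-0.18,-0.19],[-0.14,0,0],0],[[0.1,-0.36,-0.38],[-0.28,0,0],0],[[0.15,-0.54,-0.57],[-0.42,0,0],0],[[0.2,-0.72,-0.76],[-0.56,0,0],0],[[0.25,-0.9,-0.95],[-0.682,0,0],0]]}}

```text
time: 1.22
position: [310.2, 422.4, 193.9]
tool_rot: [0.507, -0.493, 0.506, 0.493]
contact_force: [0.9, -0.1, -0.7]
width: 60.7
```

```bash
python3 -c "
from h import *
plan([385,233,170],tool(-.03))"
```

```text
t 1.22 at [310.2 422.4 193.9] F [ 0.9 -0.1 -0.7] w 60.7
shift/150 [ 0.1594 -0.5315 -1.2491] turn/.5 [0.0078 0.0008 0.0008]
```

>>> {"name": "step_arm", "arguments": {"moves": [[[0.03,-0.1,-0.2],[0,0,0],0],[[0.06,-0.2,-0.4],[0,0,0],0],[[0.1,-0.3,-0.6],[0,0,0],0],[[0.13,-0.4,-0.8],[0,0,0],0],[[0.16,-0.53,-1.0],[0,0,0],0]]}}

```text
time: 1.63
position: [384.7, 270.4, 170.1]
tool_rot: [0.507, -0.493, 0.507, 0.493]
contact_force: [0.7, 0.0, -1.0]
width: 27.2
```

Run:
```python
from h import *
from cell import viewer,spotter
plan([398,233.5,91],tool(-.03))
d=viewer.capture("wrist"); cv2.imwrite("pics/w1.png",d["img"])
w=cloud(d); np.savez("w1.npz",**d)
for t in("narrow_module","wide_module"):
    for r in spotter.regions_of(t,"wrist")[:1]:
        p=w[r["pixels"]]; p=p[(p[:,2]>84)&(p[:,2]<100)]; print(t,r["conf"],r["box"],len(p),rect(p) if len(p) else 0,p[:,2].mean())
```

```text
t 1.63 at [384.7 270.4 170.1] F [ 0.7  0.  -1. ] w 27.2
shift/150 [ 0.5275 -0.0961 -0.2437] turn/.5 [0.0021 0.0009 0.0001]
narrow_module 0.66 [239.5, 264.6, 47.8, 91.4] 228 (array([440.2, 233.5]), array([35.5, 35.3]), 87.2) 89.76744276579596
wide_module 0.96 [123.5, 265.1, 99.2, 96.5] 2615 (array([436.7, 129.8]), array([54.3, 35.9]), 88.2) 90.51596503566769
```

View pics/w1.png

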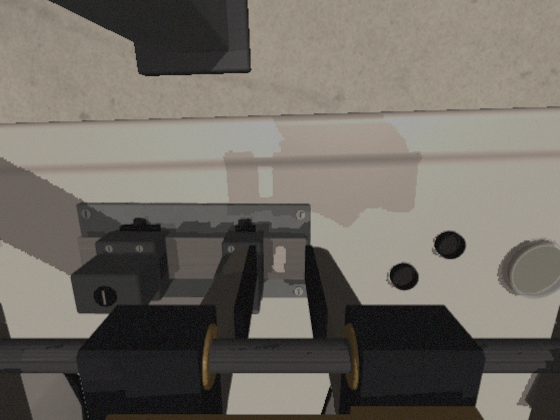

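>>> {"name": "step_arm", "arguments": {"moves": [[[0.0,-0.05,-0.12],[0,0,0],0],[[0.05,-0.09,-0.24],[0,0,0],0],[[0.25,-0.09,-0.245],[0,0,0],0],[[0.45,-0.09,-0.245],[0,0,0],0],[[0.527,-0.09,-0.245],[0,0,0],0]]}}

```text
time: 2.2
position: [395.4, 235.0, 88.7]
tool_rot: [0.506, -0.492, 0.508, 0.493]
contact_force: [-0.7, -0.2, 0.2]
width: 0.6
```

>>> {"name": "step_arm", "arguments": {"moves": [[[0,-0.03,0],[0,0,0],0],[[0,-0.06,0],[0,0,0],0],[[0,-0.09,0],[0,0,0],0],[[0,-0.12,0],[0,0,0],0],[[0,-0.12,0],[0,0,0],0]]}}

```text
time: 2.62
position: [416.2, 234.9, 92.2]
tool_rot: [0.508, -0.492, 0.507, 0.492]
contact_force: [0.1, 0.2, 0.7]
width: 0.4
```

>>> {"name": "step_arm", "arguments": {"moves": [[[0,-0.015,0],[0,0,0],0],[[0,-0.03,0],[0,0,0],0],[[0,-0.045,0],[0,0,0],0],[[0,-0.06,0],[0,0,0],0],[[0,-0.06,0],[0,0,0],0]]}}

```text
time: 3.03
position: [419.3, 234.4, 91.4]
tool_rot: [0.504, -0.491, 0.51, 0.495]
contact_force: [-15.7, 0.9, 14.0]
width: 0.6
```

>>> {"name": "step_arm", "arguments": {"moves": [[[0,-0.01,0],[0,0,0],0],[[0,-0.02,0],[0,0,0],0],[[0,-0.02,0],[0,0,0],0],[[0,-0.03,0],[0,0,0],0],[[0,-0.03,0],[0,0,0],0]]}}

```text
time: 3.45
position: [421.7, 234.4, 91.7]
tool_rot: [0.503, -0.491, 0.51, 0.496]
contact_force: [-20.8, 0.5, 22.7]
width: 0.9
```

>>> {"name": "step_arm", "arguments": {"moves": [[[0,-0.01,0],[0,0,0],0],[[0,-0.02,0],[0,0,0],0],[[0,-0.03,0],[0,0,0],0],[[0,-0.035,0],[0,0,0],0],[[0,-0.035,0],[0,0,0],0]]}}

```text
time: 3.87
position: [434.7, 233.5, 91.4]
tool_rot: [0.508, -0.493, 0.507, 0.492]
contact_force: [-1.9, -0.3, 1.9]
width: 0.3
```

>>> {"name": "step_arm", "arguments": {"moves": [[[0,0,0],[0,0,0],0],[[0,0.1,0],[0,0,0],0],[[0,0.25,0],[0,0,0],0],[[-0.2,0.4,0],[0,0,0],0.4],[[-0.45,0.4,0],[0,0,0],0.75]]}}

```text
time: 4.28
position: [368.3, 233.4, 156.1]
tool_rot: [0.503, -0.492, 0.511, 0.494]
contact_force: [0.1, -0.3, -0.6]
width: 11.5
```

>>> {"name": "step_arm", "arguments": {"moves": [[[-0.2,0,0],[0,0,0],0.75],[[-0.2,0,0],[0,0,0],0.75],[[-0.2,0,0],[0,0,0],0.75],[[-0.2,0,0],[0,0,0],0.75],[[-0.2,0,0],[0,0,0],0.75]]}}

```text
time: 4.7
position: [373.3, 234.6, 187.2]
tool_rot: [0.507, -0.492, 0.508, 0.492]
contact_force: [0.0, -0.1, 0.1]
width: 44.8
```

Run:
```python
from h import *
from cell import viewer,spotter
plan([398,233.5,91],tool(-.03))
ims=[]
for c in("wrist","scene","top"):
  d=viewer.capture(c); w=cloud(d); np.savez(f"{c}2.npz",**d)
  g=d["img"]
  for t in("narrow_module","wide_module"):
    for r in spotter.regions_of(t,c)[:1]:
        p=w[r["pixels"]]; q=p[p[:,2]>80]; print(c,t,r["conf"],np.round(r["box"]),len(q),rect(q) if len(q) else 0, q.mean(0) if len(q) else 0)
        if t[0]=="n": x,y=map(int,r["box"][:2]); x=min(max(x,60),500);y=min(max(y,60),360); ims.append(cv2.resize(g[y-60:y+60,x-60:x+60],(260,260)))
cv2.imwrite("pics/n2.png",np.hstack(ims))
```

```text
t 4.7 at [373.3 234.6 187.2] F [ 0.  -0.1  0.1] w 44.8
shift/150 [ 0.6413 -0.1657 -0.0015] turn/.5 [-0.0005 -0.0034 -0.0037]
wrist narrow_module 0.7 [282. 282.  40. 102.] 1734 (array([459.2, 232.4]), array([35.9, 39.6]), 88.5) [453.8943802  232.48507408  92.08821917]
wrist wide_module 0.58 [171. 264.  80.  82.] 1968 (array([400. , 160.5]), array([ 44.8, 145.9]), 40.7) [427.64900642 130.28386775  92.67292389]
scene narrow_module 0.96 [148. 181.  27.  38.] 204 (array([454.5, 199.4]), array([101.8,  44.4]), 78.0) [455.07691542 224.99131721  90.3528961 ]
scene wide_module 0.55 [174. 198.  36.  44.] 298 (array([438.5, 128. ]), array([54.6, 37.6]), 86.7) [434.90385117 123.45189053  89.31034665]
top narrow_module 0.9 [142. 241.  26.  34.] 295 (array([460.6, 232.1]), array([36.3, 37.5]), 87.9) [460.77334416 230.15466664  92.36654663]
top wide_module 0.92 [192. 242.  27.  32.] 404 (array([440.2, 128.3]), array([52.7, 34.7]), 88.7) [439.43844096 128.09424065  90.55271369]
```

View pics/n2.png

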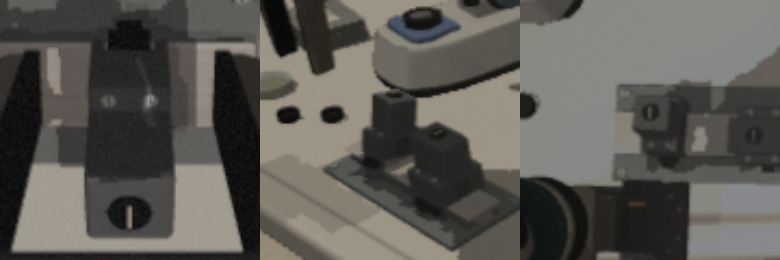

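Run:
```python
from h import *
plan([480,232.3,172],tool(-.03,.25))
w=cloud(dict(np.load("wrist2.npz"))); p=w.reshape(-1,3); p=p[(p[:,2]>78)&(p[:,2]<105)&(abs(p[:,0]-461)<14)&(abs(p[:,1]-232.5)<14)]
A=np.c_[p[:,:2],np.ones(len(p))]; k=np.linalg.lstsq(A,p[:,2],rcond=None)[0]; print("top plane",k,len(p),np.abs(A@k-p[:,2]).mean())
```

```text
t 5.15 at [373.8 235.3 188.3] F [-0.   1.   0.8] w 68.8
shift/150 [ 0.1087 -0.708   0.0014] turn/.5 [ 2.000e-04 -5.000e-04  4.994e-01]
top plane [-2.24098286e-01  3.65639365e-03  1.96644236e+02] 738 1.2990652462058432
```

Tilt measured ≈0.22–0.25 rad. Move above it with a 0.25 tilt.

>>> {"name": "step_arm", "arguments": {"moves": [[[0.02,-0.15,-0.02],[0,0,0.1],0.75],[[0.04,-0.3,-0.02],[0,0,0.2],0.75],[[0.06,-0.45,-0.02],[0,0,0.3],0.75],[[0.08,-0.6,-0.02],[0,0,0.4],0.75],[[0.108,-0.705,-0.02],[0,0,0.5],0.75]]}}

```text
time: 5.57
position: [481.7, 228.9, 172.4]
tool_rot: [0.442, -0.425, 0.565, 0.552]
contact_force: [0.6, 0.4, 0.8]
width: 68.7
```

Run:
```python
from h import *
from cell import viewer,spotter
plan([455,232.3,76],tool(-.03,.25))
d=viewer.capture("wrist"); w=cloud(d); cv2.imwrite("pics/w3.png",d["img"])
p=w.reshape(-1,3); p=p[(p[:,2]>86)&(p[:,2]<103)&(abs(p[:,0]-461)<35)&(abs(p[:,1]-232.5)<26)]; print(len(p),rect(p) if len(p) else 0)
```

```text
t 5.57 at [481.7 228.9 172.4] F [0.6 0.4 0.8] w 68.7
shift/150 [0.6667 0.0137 0.0166] turn/.5 [-0.0009  0.0015 -0.0013]
2235 (array([460. , 232.4]), array([36.1, 36.4]), 88.3)
```

View pics/w3.png

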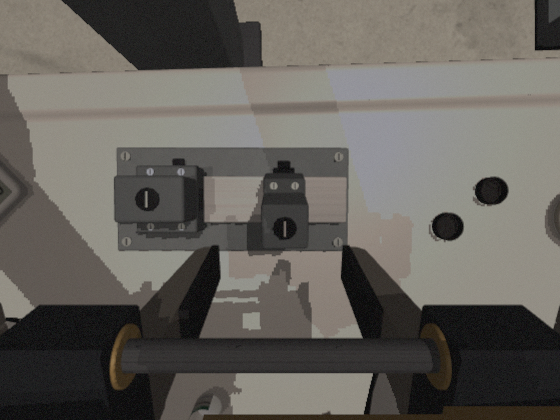

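>>> {"name": "step_arm", "arguments": {"moves": [[[0.12,0.014,0.018],[0,0,0],0.75],[[0.26,0.014,0.018],[0,0,0],0.75],[[0.42,0.014,0.018],[0,0,0],0.75],[[0.58,0.014,0.018],[0,0,0],0.75],[[0.667,0.014,0.018],[0,0,0],0.75]]}}

```text
time: 6.03
position: [450.8, 232.2, 73.6]
tool_rot: [0.441, -0.425, 0.566, 0.552]
contact_force: [0.1, -0.8, -0.2]
width: 68.9
```

>>> {"name": "step_arm", "arguments": {"moves": [[[0,0,0],[0,0,0],0.75],[[0,0,0],[0,0,0],0.3],[[0,0,0],[0,0,0],0.3],[[0,0,0],[0,0,0],0.2],[[0,0,0],[0,0,0],0.2]]}}

```text
time: 6.45
position: [453.8, 233.0, 77.0]
tool_rot: [0.443, -0.426, 0.564, 0.552]
contact_force: [-0.0, 0.2, 0.3]
width: 44.5
```

>>> {"name": "step_arm", "arguments": {"moves": [[[0,0,0],[0,0,0],0],[[0,0,0],[0,0,0],0],[[0,0,0],[0,0,0],0],[[0,0,0],[0,0,0],0],[[0,0,0],[0,0,0],0]]}}

```text
time: 6.87
position: [453.4, 232.8, 76.6]
tool_rot: [0.443, -0.426, 0.564, 0.552]
contact_force: [1.2, -1.4, 5.8]
width: 35.8
```

Run:
```python
from h import *
plan([470,232,76],tool(-.03,.25))
```

```text
t 6.87 at [453.4 232.8  76.6] F [ 1.2 -1.4  5.8] w 35.8
shift/150 [-0.0234 -0.1084 -0.0022] turn/.5 [0.0002 0.0011 0.0023]
```

>>> {"name": "step_arm", "arguments": {"moves": [[[-0.005,-0.017,0],[0,0,0],0],[[-0.009,-0.034,0],[0,0,0],0],[[-0.013,-0.05,0],[0,0,0],0],[[-0.017,-0.067,0],[0,0,0],0],[[-0.017,-0.067,0],[0,0,0],0]]}}

```text
time: 7.28
position: [460.3, 232.6, 76.0]
tool_rot: [0.44, -0.424, 0.566, 0.553]
contact_force: [-5.1, 0.2, 5.9]
width: 35.9
```

>>> {"name": "step_arm", "arguments": {"moves": [[[-0.004,-0.015,0],[0,0,0],0],[[-0.008,-0.03,0],[0,0,0],0],[[-0.008,-0.03,0],[0,0,0],0],[[-0.008,-0.03,0],[0,0,0],0],[[-0.008,-0.03,0],[0,0,0],0]]}}

```text
time: 7.7
position: [465.0, 232.5, 76.0]
tool_rot: [0.44, -0.424, 0.566, 0.553]
contact_force: [-4.1, -0.4, 5.8]
width: 35.8
```

>>> {"name": "step_arm", "arguments": {"moves": [[[-0.015,0.002,0],[0,0,0],0],[[-0.03,0.004,0],[0,0,0],0],[[-0.05,0.008,0],[0,0,0],0],[[-0.07,0.012,0],[0,0,0],0],[[-0.09,0.016,0],[0,0,0],0]]}}

```text
time: 8.12
position: [469.2, 232.1, 89.9]
tool_rot: [0.442, -0.425, 0.565, 0.552]
contact_force: [-0.5, 0.4, -0.3]
width: 35.8
```

>>> {"name": "step_arm", "arguments": {"moves": [[[-0.12,0.03,0],[0,0,0],0],[[-0.24,0.06,0],[0,0,0],0],[[-0.36,0.09,0],[0,0,0],0],[[-0.48,0.12,0],[0,0,0],0],[[-0.6,0.15,0],[0,0,0],0]]}}

```text
time: 8.53
position: [469.3, 232.1, 183.5]
tool_rot: [0.442, -0.425, 0.565, 0.552]
contact_force: [0.0, -0.2, -1.3]
width: 36.2
```

Run:
```python
from h import *
from cell import viewer,spotter
plan([375,120,185],tool(-.1,-.1))
d=viewer.capture("scene"); w=cloud(d)
cv2.imwrite("pics/s4.png",cv2.resize(d["img"][80:280,60:330],(675,500)))
for t in("narrow_module","wide_module"):
    for r in spotter.regions_of(t,"scene")[:1]:
        p=w[r["pixels"]];print(t,r["conf"],np.nanmean(p,0),np.nanpercentile(p[:,2],[2,98]))
```

```text
t 8.53 at [469.3 232.1 183.5] F [ 0.  -0.2 -1.3] w 36.2
shift/150 [ 0.1401  0.5899 -0.7656] turn/.5 [ 0.1402 -0.0105 -0.699 ]
narrow_module 0.79 [459.07558803 228.88575421 158.45084614] [ 91.90962177 203.86027219]
```

View pics/s4.png

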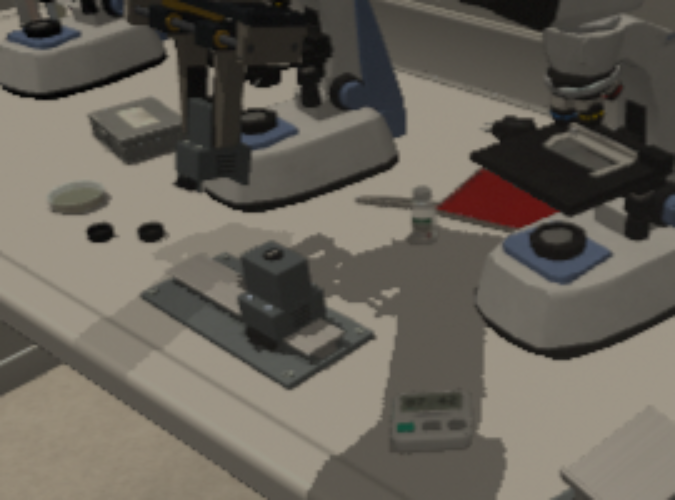

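Run:
```python
from h import *
plan([385,125,190],tool(-.05,0))
```

```text
t 8.68 at [470.2 232.5 183.5] F [ 0.1  0.3 -1.5] w 36.1
shift/150 [ 0.0903  0.5409 -0.7332] turn/.5 [ 0.0403 -0.0019 -0.4937]
```

>>> {"name": "step_arm", "arguments": {"moves": [[[0.018,0.11,-0.14],[0,0,-0.1],0],[[0.036,0.22,-0.29],[0,0,-0.2],0],[[0.054,0.33,-0.44],[0,0,-0.3],0],[[0.072,0.44,-0.59],[0.02,0,-0.4],0],[[0.09,0.54,-0.73],[0.04,0,-0.494],0]]}}

```text
time: 9.1
position: [382.2, 123.6, 188.0]
tool_rot: [0.511, -0.487, 0.514, 0.487]
contact_force: [0.7, 0.0, -1.6]
width: 35.7
```

Run:
```python
from h import *
plan([370,-20,190],tool(-.1,-.1))
```

```text
t 9.1 at [382.2 123.6 188. ] F [ 0.7  0.  -1.6] w 35.7
shift/150 [-0.0099  0.0334 -0.9604] turn/.5 [ 0.1003 -0.0027 -0.2061]
```

>>> {"name": "step_arm", "arguments": {"moves": [[[0,0.03,-0.18],[0.02,0,-0.04],0],[[0,0.03,-0.37],[0.04,0,-0.08],0],[[0,0.03,-0.56],[0.06,0,-0.12],0],[[0,0.03,-0.76],[0.08,0,-0.16],0],[[0,0.03,-0.96],[0.1,0,-0.2],0]]}}

```text
time: 9.52
position: [371.3, -19.7, 188.8]
tool_rot: [0.546, -0.499, 0.501, 0.449]
contact_force: [-0.6, -0.6, -2.1]
width: 35.7
```

Run:
```python
from h import *
plan([385,-165,190],tool(-.16,-.15))
```

```text
t 9.52 at [371.3 -19.7 188.8] F [-0.6 -0.6 -2.1] w 35.7
shift/150 [ 0.0103 -0.1869 -0.9549] turn/.5 [ 0.1205  0.0137 -0.1073]
```

>>> {"name": "step_arm", "arguments": {"moves": [[[0,-0.02,-0.19],[0.02,0,-0.02],0],[[0,-0.04,-0.38],[0.04,0,-0.04],0],[[0,-0.06,-0.57],[0.06,0,-0.06],0],[[0,-0.12,-0.76],[0.08,0,-0.08],0],[[0.01,-0.187,-0.955],[0.12,0.014,-0.107],0]]}}

```text
time: 9.93
position: [385.1, -165.1, 190.2]
tool_rot: [0.571, -0.497, 0.503, 0.417]
contact_force: [0.7, -0.5, -2.3]
width: 35.6
```

Run:
```python
from h import *
n=np.array([-.2015,.0437,.978])
plan(np.array([451,-256.3,45.4])+n*(61+60),tool(-.2134,-.208))
```

```text
t 9.93 at [ 385.1 -165.1  190.2] F [ 0.7 -0.5 -2.3] w 35.6
shift/150 [ 0.2285 -0.3346 -0.5213] turn/.5 [ 0.103   0.0196 -0.1165]
```

>>> {"name": "step_arm", "arguments": {"moves": [[[0.04,-0.07,-0.11],[0.02,0,-0.03],0],[[0.09,-0.14,-0.22],[0.04,0,-0.06],0],[[0.14,-0.21,-0.33],[0.07,0.01,-0.09],0],[[0.19,-0.28,-0.44],[0.1,0.02,-0.117],0],[[0.228,-0.335,-0.521],[0.103,0.02,-0.117],0]]}}

```text
time: 10.35
position: [426.8, -250.5, 162.8]
tool_rot: [0.593, -0.498, 0.502, 0.384]
contact_force: [0.7, 0.8, -1.9]
width: 35.5
```

>>> {"name": "step_arm", "arguments": {"moves": [[[0,0,0],[0,0,0],0],[[0,0,0],[0,0,0],0],[[0,0,0],[0,0,0],0],[[0,0,0],[0,0,0],0],[[0,0,0],[0,0,0],0]]}}

```text
time: 10.77
position: [427.8, -248.7, 164.8]
tool_rot: [0.593, -0.499, 0.5, 0.385]
contact_force: [0.4, -0.7, -2.3]
width: 36.0
```

Run:
```python
from h import *
from cell import viewer,spotter
n=np.array([-.2015,.0437,.978])
plan(np.array([451,-256.3,45.4])+n*61,tool(-.2134,-.208))
ims=[]
for c in("scene","wrist"):
  d=viewer.capture(c); np.savez(f"{c}5.npz",**d)
  for r in spotter.regions_of("narrow_module",c)[:1]: print(c,r["conf"],np.round(r["box"])); np.save(f"m5{c}.npy",r["pixels"])
  ims.append(d["img"] if c=="wrist" else cv2.resize(d["img"][140:320,220:460],(560,420)))
cv2.imwrite("pics/p5.png",cv2.resize(np.hstack(ims),(800,300)))
```

```text
t 10.77 at [ 427.8 -248.7  164.8] F [ 0.4 -0.7 -2.3] w 36.0
shift/150 [ 0.4055  0.0064 -0.0168] turn/.5 [0.004  0.0013 0.0023]
scene 0.63 [313. 229.  40.  49.]
wrist 0.86 [281. 261.  74. 152.]
```

View pics/p5.png

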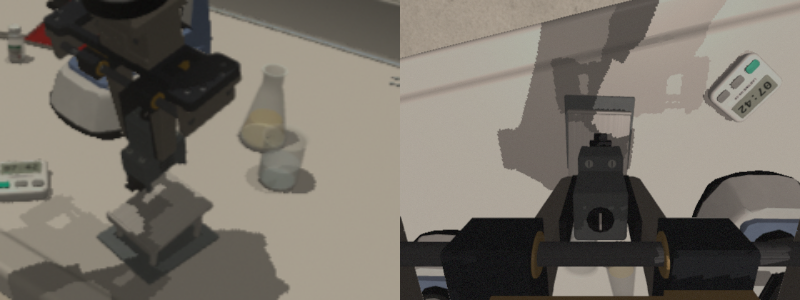

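Run:
```python
from h import *
from cell import get_state
s=get_state(); r0=rot(s["tool_rot"])
for c in("wrist","scene"):
    d=dict(np.load(f"{c}5.npz")); m=cv2.erode(np.load(f"m5{c}.npy").astype(np.uint8),np.ones((3,3)))>0
    q=r0.inv().apply(cloud(d)[m]-s["position"]); q=q[np.isfinite(q).all(1)]
    q=q[(abs(q[:,2])<20)&(abs(q[:,1])<45)]
    print(c,len(q),"x",np.percentile(q[:,0],[1,50,99]).round(1))
    for a,b in((-26,-12),(12,27)):
        p=q[(q[:,0]>a)&(q[:,0]<b)]
        if c=="wrist" and len(p)>50:
            A=np.c_[p[:,1],np.ones(len(p))]
            for _ in range(4):
                k=np.linalg.lstsq(A,p[:,0],rcond=None)[0]; e=abs(A@k-p[:,0]); p,A=p[e<2.5],A[e<2.5]
            print(" x~",a,b,len(p),"slope dx/dy",k.round(3),"y",np.percentile(p[:,1],[1,99]).round(1),"z",np.percentile(p[:,2],[1,99]).round(1))
```

```text
wrist 9106 x [-22.3 -17.4  55.2]
 x~ -26 -12 4048 slope dx/dy [ 9.000e-03 -1.847e+01] y [-20.3  13.7] z [-17.1  16.5]
 x~ 12 27 1372 slope dx/dy [ 0.189 16.442] y [13.6 26.2] z [-17.   16.2]
scene 784 x [-21.5  20.9  55.8]
```

>>> {"name": "step_arm", "arguments": {"moves": [[[0.1,0.006,-0.016],[0,0,0],0],[[0.2,0.006,-0.016],[0,0,0],0],[[0.3,0.006,-0.016],[0,0,0],0],[[0.37,0.006,-0.016],[0,0,0],0],[[0.37,0.006,-0.016],[0,0,0],0]]}}

```text
time: 11.38
position: [437.1, -253.5, 108.5]
tool_rot: [0.593, -0.498, 0.501, 0.385]
contact_force: [-0.8, -0.4, -2.0]
width: 35.9
```

>>> {"name": "step_arm", "arguments": {"moves": [[[0.01,0,0],[0,0,0],0],[[0.02,0,0],[0,0,0],0],[[0.02,0,0],[0,0,0],0],[[0.02,0,0],[0,0,0],0],[[0.02,0,0],[0,0,0],0]]}}

```text
time: 11.8
position: [438.7, -254.4, 107.8]
tool_rot: [0.594, -0.5, 0.501, 0.384]
contact_force: [1.0, -0.4, -1.7]
width: 36.0
```

Run:
```python
from h import *
n=np.array([-.2015,.0437,.978])
plan(np.array([451,-256.3,45.4])+n*61,tool(-.2134,-.208))
```

```text
t 11.8 at [ 438.7 -254.4  107.8] F [ 1.  -0.4 -1.7] w 36.0
shift/150 [0.0179 0.0052 0.0052] turn/.5 [ 0.0022 -0.0002  0.0044]
```

>>> {"name": "step_arm", "arguments": {"moves": [[[0.006,0.003,0.003],[0,0,0],0],[[0.012,0.003,0.003],[0,0,0],0],[[0.018,0.003,0.003],[0,0,0],0],[[0.018,0.003,0.003],[0,0,0],0],[[0.018,0.003,0.003],[0,0,0],0]]}}

```text
time: 12.22
position: [438.5, -253.9, 105.8]
tool_rot: [0.594, -0.499, 0.5, 0.384]
contact_force: [-7.8, 3.9, 16.9]
width: 35.8
```

>>> {"name": "step_arm", "arguments": {"moves": [[[-0.006,0,0],[0,0,0],0],[[-0.006,0,0],[0,0,0],0.42],[[-0.006,0,0],[0,0,0],0.5],[[-0.006,0,0],[0,0,0],0.7],[[-0.006,0,0],[0,0,0],0.7]]}}

```text
time: 12.63
position: [438.6, -254.0, 105.4]
tool_rot: [0.593, -0.499, 0.501, 0.384]
contact_force: [0.8, -0.7, -0.0]
width: 56.2
```

>>> {"name": "step_arm", "arguments": {"moves": [[[0,0,0],[0,0,0],0.7],[[0,0,0],[0,0,0],0.7],[[-0.06,0,0],[0,0,0],0.7],[[-0.15,0,0],[0,0,0],0.7],[[-0.3,0,0],[0,0,0],0.7]]}}

```text
time: 13.05
position: [428.2, -251.6, 148.9]
tool_rot: [0.593, -0.498, 0.502, 0.385]
contact_force: [0.2, 0.8, -0.1]
width: 64.2
```

>>> {"name": "step_arm", "arguments": {"moves": [[[-0.15,0,0],[0,0,0],0.7],[[-0.3,0,0],[0,0,0],0.7],[[-0.45,0.1,0.1],[0,0,0],0.7],[[-0.55,0.2,0.3],[0,0,0],0.7],[[-0.55,0.2,0.5],[0,0,0],0.7]]}}

```text
time: 13.47
position: [398.1, -169.1, 226.3]
tool_rot: [0.596, -0.499, 0.501, 0.382]
contact_force: [0.4, -0.2, 0.3]
width: 64.7
```

Run:
```python
from h import *
from cell import viewer,spotter,get_state
print(get_state()["time"])
o=np.array([451,-256.3,45.4]); X=np.array([.9775*.978,-.2118*.978,.208]);n=np.array([-.2015,.0437,.978]);X-=n*(X@n);X/=np.linalg.norm(X); B=np.c_[X,np.cross(n,X),n]
ims=[]
for c in("scene","top","wrist"):
  d=viewer.capture(c); w=cloud(d)
  for t in("narrow_module","wide_module","timer","beaker","dropper"):
    for r in spotter.regions_of(t,c)[:1]:
      p=w[cv2.erode(r["pixels"].astype(np.uint8),np.ones((2,2)))>0]; p=p[np.isfinite(p).all(1)]
      print(c,t,round(r["conf"],2),np.round(r["box"]))
      if t[0]=="n":
        q=(p-o)@B; q=q[(abs(q[:,0])<50)&(abs(q[:,1])<40)]; k=q[q[:,2]>70]; print(len(k))
        if len(k)<10: continue
        print("deck frame top",rect(k),np.percentile(k[:,2],[5,50,95]).round(1))
        k=k[abs(k[:,2]-np.median(k[:,2]))<5]; print("plane",np.linalg.lstsq(np.c_[k[:,:2],np.ones(len(k))],k[:,2],rcond=None)[0].round(3))
  g=d["img"]
  ims.append(cv2.resize(g[170:310,260:400] if c=="scene" else g[190:280,320:410] if c=="top" else g,(266,300)))
cv2.imwrite("pics/p6.png",np.hstack(ims))
```

```text
13.4667
scene narrow_module 0.94 [318. 252.  38.  50.]
333
deck frame top (array([ 3. , -2.9]), array([31.2, 33.3]), 87.8) [71.5 80.2 84.1]
plane [4.3000e-02 9.7000e-02 8.1085e+01]
scene wide_module 0.94 [174. 198.  33.  42.]
scene timer 0.92 [232. 249.  32.  24.]
scene beaker 0.18 [316. 252.  36.  48.]
scene dropper 0.73 [230. 165.  12.  21.]
top narrow_module 0.68 [365. 234.  23.  31.]
307
deck frame top (array([4.9, 0.2]), array([36.7, 37. ]), 89.2) [75.4 80.  83.9]
plane [ 1.3000e-02 -1.2000e-02  8.0176e+01]
top wide_module 0.9 [195. 242.  28.  28.]
top timer 0.62 [281. 246.  36.  33.]
top beaker 0.68 [391. 158.  28.  30.]
top dropper 0.62 [365. 233.  29.  32.]
wrist wide_module 0.93 [550. 132.  21.  74.]
wrist timer 0.69 [376. 150.  79.  70.]
wrist beaker 0.65 [217. 323.  25.  31.]
wrist dropper 0.96 [550. 286.  21.  39.]
```

View pics/p6.png

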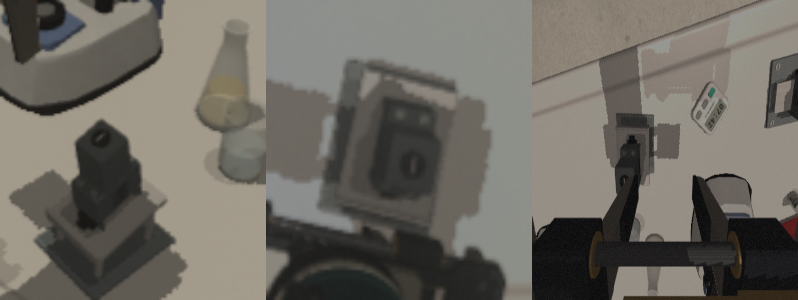

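```bash
python3 -c "
from cell import job,get_state
s=get_state();print(s['time'],s['contact_force'].round(1),abs(s['qvel']).max());job.finish_job()"
```

```text
14.3667 [-0.   0.6  0.5] 0.001980144176494926
the job is handed in; nothing more can be done
```

I got the narrower module off the rail and onto the sloped rest, and handed the job in at 14.4 s. No verdict was reported.

I pushed the module's top away from the catch side with shut fingers until the catch snapped out. I then gripped it at about 0.25 rad tilt, slid it about 12 mm to free the tongue, lifted it clear and set it down on the deck.

**Final pose:** the top camera put the module about 5 mm up-slope of the deck's centre and 0 mm across. Its top was 80 mm above the deck face, with about 0.02 rad of tilt relative to the deck.

**Disagreement:** the scene camera placed it at 3 mm up-slope and 3 mm across. Its cruder plane fit gave about 0.1 rad of tilt, which is right at the limit. I trusted the top view because it saw the top face squarely.

**Rest of the bench:** the wider module, timer, beaker and small bottle were only compared by their boxes in the pictures. Most agreed within about 3 pixels of where they started. Some late detections did not count: the scene camera's beaker and the top camera's bottle were both false hits on the moved module. The gripper was clear of everything and still, with about zero contact force.

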